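# Wheel the jar caddy into its bay and nose it up to the bump rail

### The arm

A 7-joint arm with a two-finger parallel gripper is mounted at the origin on the work surface. World frame = base frame: x ahead of the robot, y to its left, z up, the work surface at z = 0. Lengths are in m, angles in rad, forces in N, time in s.
With the tool pointing down it reaches from about 0.425 to 0.875 m from the base axis. Payload 4.7 kg.
Tool frame: the origin (TCP) lies between the finger pads; the fingertips stand 8 mm ahead of it and the grasp point (between the pads) lies 11 mm behind it (env.tip_extent is the distance from the TCP to the fingertips, in m); z points along the fingers, y is the line along which they close (so a half turn about z gives the same grasp; the last joint's range is limited). The gripper opens to 85 mm and grips with 20 to 120 N. Pads are 22 mm wide; open, the fingers measure 114 mm over their backs; the gripper's body (76 mm by 85 mm) begins 54 mm behind the grasp point. The pads swing forward as they close: fully open they stand 13 mm farther back than shut.
Start: joints at [1.354, 0.321, -0.07, 1.45, 0.023, 1.371, -0.057], TCP at [0.149, -0.633, 0.239] pointing down, gripper open.
Joint ranges: [-2.86, 2.86], [-0.3, 2.09], [-1.38, 1.24], [0.06, 2.45], [-1.56, 4.7], [0.09, 2.05], [-2.69, 2.69]. Speed limits (rad/s): [2.57, 2.57, 3.14, 3.14, 3.14, 3.14, 3.14].

### API

Orientations are given as a unit quaternion [w, x, y, z].
In Python, from plant import env gives the robot as it stands. Calls block until the motion is done:
- env.reach(position, orientation): joint-space move of the TCP to a pose.
- env.move_linear(position, attitude=None, vel=0.15, f_stop=None): straight line of the TCP; attitude=None keeps the orientation; vel is the mean speed in m/s. With f_stop (N) it stops when the force on the tool has changed by that much, and returns True; else False.
- env.move_j(angles): joint-space move.
- env.move_gripper(opening): finger opening in m; the grip force is fixed at half the most; returns when the fingers have stopped.
- env.dwell(seconds).
- env.inverse_kinematics(position, orientation): joint angles nearest the present ones, or None.
- env.snapshot(name): name is "scene" or "top" or "wrist"; returns the picture (400x640x3 uint8, red, green, blue); there is no depth.
- env.get_calibration(name): a dict with "K" (3x3 intrinsics, pixels), "R" (3x3) and "t" (3): a world point X has camera coordinates R X + t; the wrist camera has in their place "tool_from_camera" (4x4, takes a point from camera to tool coordinates, whose origin is the TCP and whose axes are the flange's). Camera axes: x right, y down, z forward; pixel columns grow to the right and rows downward; lengths in m; the calibration is good to about 2 mm. A picture is of the moment at which its call begins: read the wrist's pose just before it. get_calibration takes no time and is no camera call.
A pose or a line that the arm cannot do raises env.PlanningError and nothing moves.
- env.job_done(): hands the job in; it is judged then, once.
Readings, each from a call of its own:
- env.current_time_s(): time.
- env.current_q(): joint angles.
- env.current_qd(): joint speeds.
- env.current_joint_efforts(): joint torques, N m.
- env.current_eef_pos(): TCP position.
- env.current_tcp_rot(): TCP orientation.
- env.current_wrist_force(): force on the tool from outside, world axes, zero at the start.
- env.current_moment(): the same for the moment, N m.
- env.current_grip_width(): finger opening in m.
- env.current_finger_force(): force on a finger pad.
Only numpy, scipy, OpenCV 4.12 (cv2) and the standard library are available. Lean on these libraries where they do the work, as an engineer would, in place of code of your own. Each camera call takes 0.05 s, during which the arm holds its last target. There are 200 camera calls.

### The job

Push the jar caddy, keeping its wheels on the counter, until its front castors trail straight, then steer it into its taped bay, over the wheel-stop strip, and press its two red buffers against the bump rail with a steady 7 N or so for a moment, never more than 12 N. Let go and leave it standing there, its front castors between strip and rail, centred and square in the bay, with the three jars upright on it and everything else on the counter undisturbed.

Things in the scene. Friction and masses are not known exactly. Their poses are not given: they have to be found in the camera images.
- caddy: Stainless caddy on four 32 mm wheels: tray 220 mm long (its x), 150 mm wide (its y), rim 67 mm above the counter. Origin: on the counter under the tray's centre; x points forward, from push handle to the two red buffers in front. Fixed rear wheels at x = -85 mm, y = +/-58 mm; swivel castors on upright axes at x = +85 mm, y = +/-58 mm. About 1.2 kg with its jars. Sideways its rear wheels only skid.
- caddy_handle (a point): Middle of the caddy's push handle: a level bar, 12 mm thick, lying along the caddy's y axis, 100 mm of it free between the uprights, 150 mm above the counter, at x = -120 mm in the caddy's frame. Clear above and on both sides (jar lids are 125 mm above the counter). Axes as the caddy's.
- caddy_nose (a point): Point midway between the front faces of the two red buffers (24 mm discs at y = +/-50 mm), at x = +125 mm, y = 0, 85 mm above the counter. Axes as the caddy's.
- castor_l (a joint): Swivel angle of the front left (+y) castor: 0 (or a whole turn either way) when its wheel trails straight behind its swivel axis, positive turned anticlockwise seen from above. Starts turned well out of line.
- castor_r (a joint): Swivel angle of the front right (-y) castor, in the same sense. Starts turned well out of line.
- castor_l_tread (a point): Centre of the front left castor's 32 mm wheel, 18 mm from its swivel axis: when trailing straight it is at x = +67 mm in the caddy's frame, 18 mm behind the axis.
- castor_r_tread (a point): Centre of the front right castor's wheel, likewise.
- bay: The caddy's parking bay: an outline of yellow tape, 228 mm wide, closed at the far end by a fixed black rubber-covered bump rail. Its x axis is the parking direction, towards the rail; y = 0 is its centre line. Origin: on the counter, about where the caddy's origin is when it is parked.
- rail_face (a point): Nominal middle of the bump rail's near face: x = +127 mm in the bay's frame, 85 mm up, axes as the bay's. The rail, a level tube 25 mm thick and 260 mm long, is clamped on slotted feet up to 8 mm nearer or farther along x than this point (which does not show it), so it must be found by feel. It stays put and hardly gives.
- wheel_stop (a point): Middle of the top of the aluminium wheel-stop strip: 3 mm high, 16 mm wide, 224 mm long, lying across the bay at x = +45 mm in the bay's frame. The front castors must roll over it (about 2 to 6 N of push) and then stand between it and the rail; the rear wheels stay in front of it. Axes as the bay's.
- jar_a: Small yellow jar with a red lid, 54 mm across, 75 mm tall, standing loose on the caddy's tray. Origin: centre of its underside; z axis up.
- jar_b: Small red jar with a black lid, 54 mm across, 75 mm tall, standing loose on the caddy's tray. Origin: centre of its underside; z axis up.
- jar_c: Small amber jar with a black lid, 54 mm across, 75 mm tall, standing loose on the caddy's tray. Origin: centre of its underside; z axis up.
- kettle: White electric kettle, about 160 mm across and 210 mm tall, standing to the left; stays where it is. Origin: centre of its underside.
- oil_bottle: Green glass bottle with a red cap, 70 mm across, 260 mm tall; stays where it is. Origin: centre of its underside.
- pickle_jar_a: Amber pickle jar with a red lid, 84 mm across, 125 mm tall, beyond the caddy's start; stays where it is. Origin: centre of its underside.
- pickle_jar_b: A second such pickle jar, 84 mm across, 125 mm tall; stays where it is. Origin: centre of its underside.
- olive_jar: Green jar with a black lid, 72 mm across, 100 mm tall; stays where it is. Origin: centre of its underside.
Not all that is in view belongs to the job. What is shaped like the jar_b but blue or pink is not meant.

How it is judged:
By the outcome, as a careful person would: the job done as asked, in the order asked, and still so for the second after the job is handed in, with the robot touching nothing.
It also fails if it takes over 64 s, if anything falls off the work surface, if the arm or the gripper's body presses on something with over 40 N, if the wrist force passes 120 N, or if a joint passes its speed limit or range.

## Working session

There is one attempt and no reset: what is moved stays moved. The work goes in short steps, each a Python script; the robot and the scene stay as the last script left them, time stands still between calls to the robot, and variables do not carry over. Pictures are saved under pics/ and viewed, at most 10 in all, crops included, and the job is handed in when it is done.

```bash
ls; mkdir -p pics; python3 - <<'E'
from plant import env
import cv2,numpy as np
for n in ["scene","top"]:
    im=env.snapshot(n); cv2.imwrite(f"pics/{n}0.png",im[:,:,::-1])
    c=env.get_calibration(n); print(n,c["K"].tolist(),np.round(c["R"],4).tolist(),c["t"])
print(env.get_calibration("wrist"),env.current_time_s(),env.current_tcp_rot(),env.tip_extent)
E
```

```text
pics
scene [[485.8567403766207, 0.0, 326.86701458754607], [0.0, 485.8567403766207, 196.93708358054369], [0.0, 0.0, 1.0]] [[-0.3704, 0.9289, 0.0022], [0.7292, 0.2923, -0.6187], [-0.5753, -0.2276, -0.7856]] [ 0.1323748  -0.31393244  1.85878496]
top [[394.87125300487423, 0.0, 327.4225283161932], [0.0, 394.87125300487423, 202.4252984234445], [0.0, 0.0, 1.0]] [[0.0157, -0.9996, 0.024], [-0.9878, -0.0192, -0.1543], [0.1547, -0.0212, -0.9877]] [0.0149644  0.54803487 1.25053645]
{'K': array([[327.26260498,   0.        , 314.89778004],
       [  0.        , 327.26260498, 204.15259163],
       [  0.        ,   0.        ,   1.        ]]), 'tool_from_camera': array([[ 1.76651802e-03, -9.60161923e-01, -2.79438653e-01,
         7.08556043e-02],
       [ 9.99998356e-01,  1.81041073e-03,  1.01015613e-04,
         3.00397911e-05],
       [ 4.08907389e-04, -2.79438372e-01,  9.60163543e-01,
        -1.34359670e-01],
       [ 0.00000000e+00,  0.00000000e+00,  0.00000000e+00,
         1.00000000e+00]])} 0.1 [-8.57546733e-04  9.93346887e-01  1.15157294e-01 -1.54661195e-04] 0.008
```

View pics/top0.png

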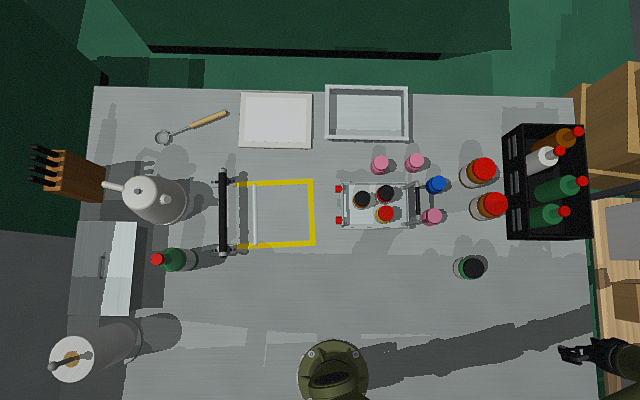

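View pics/scene0.png

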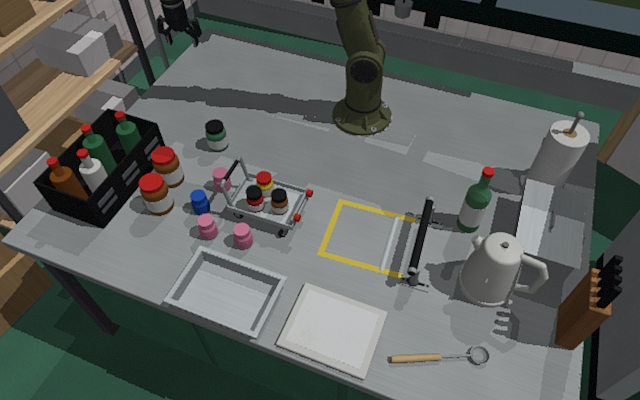

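The top view shows the caddy near (380,205), with its handle at (417,205) and its red buffers at (338,189) and (338,221). The bay runs from (313,212) to the rail at (222,212). Possible mix-ups: the pink jars at (380,163), (415,161) and (432,216), and the blue jar at (437,185), all on the counter. The loads on the tray are at (362,199), (386,193) and (386,213). Next I'll take close crops.

```bash
python3 - <<'E'
import cv2
im=cv2.imread("pics/top0.png")
cv2.imwrite("pics/c1.png",cv2.resize(im[150:250,325:458],None,fx=6,fy=6,interpolation=cv2.INTER_CUBIC))
cv2.imwrite("pics/c2.png",cv2.resize(im[160:265,200:330],None,fx=5.7,fy=5.7,interpolation=cv2.INTER_CUBIC))
E
```

```text
(no output)
```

View pics/c1.png

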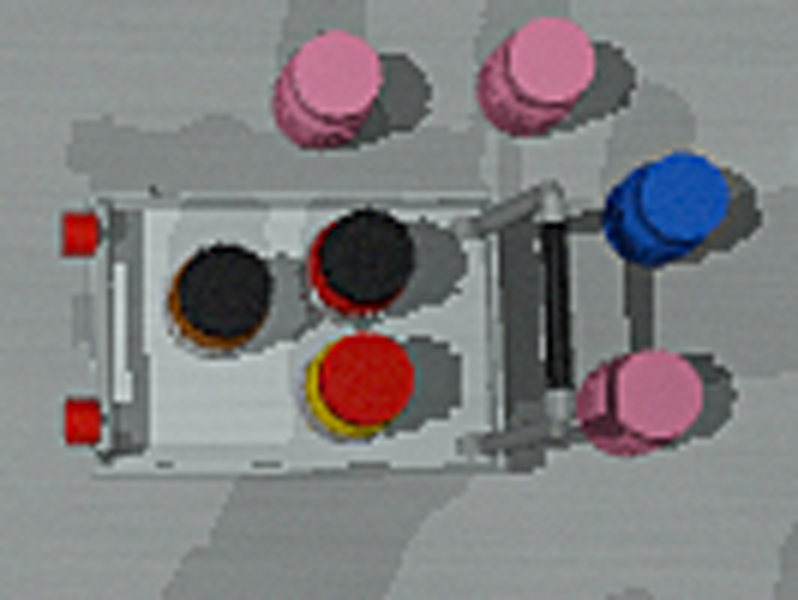

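View pics/c2.png

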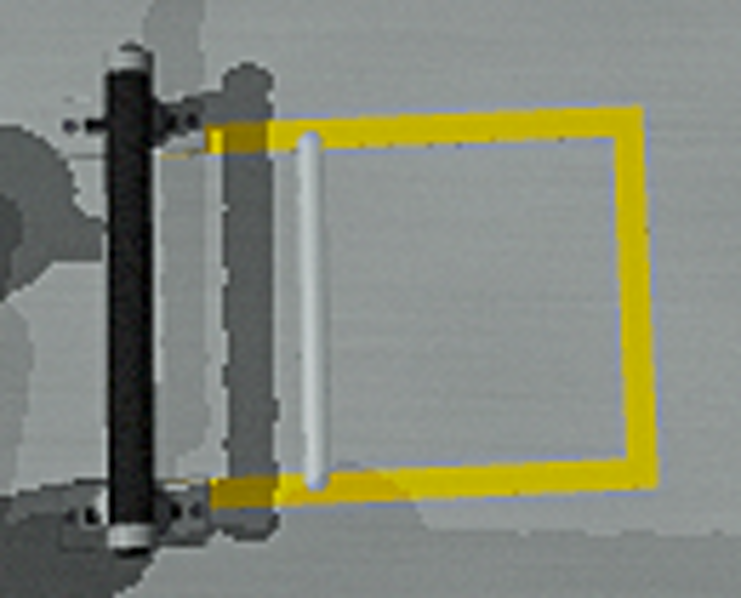

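```bash
cat > h.py <<'E'
import numpy as np, cv2, json
from plant import env
from scipy.spatial.transform import Rotation as Ro
def ray(name,px,z,pose=None):
    c=env.get_calibration(name); K=c["K"]
    d=np.linalg.inv(K)@np.array([px[0],px[1],1.])
    if pose is None: R,t=c["R"],c["t"]; o=-R.T@t; d=R.T@d
    else:
        p,q=pose; Rt=Ro.from_quat(np.r_[q[1:],q[0]]).as_matrix(); T=c["tool_from_camera"]
        o=np.array(p)+Rt@T[:3,3]; d=Rt@T[:3,:3]@d
    return o+d*(z-o[2])/d[2]
def proj(name,X,pose=None):
    c=env.get_calibration(name)
    if pose is None: x=c["R"]@X+c["t"]
    else:
        p,q=pose; Rt=Ro.from_quat(np.r_[q[1:],q[0]]).as_matrix(); T=c["tool_from_camera"]
        x=T[:3,:3].T@(Rt.T@(np.array(X)-p)-T[:3,3])
    x=c["K"]@x; return x[:2]/x[2]
E
python3 - <<'E'
from h import *
f=lambda x,y,s,ox,oy,z: ray("top",((x+.5)/s+ox-.5,(y+.5)/s+oy-.5),z)
P={}
for n,x,y,z in [("grip_a",553,222,.15),("grip_b",559,390,.15),("up_a",551,200,.15),("up_b",559,408,.15),("bufL",63,234,.085),("bufR",65,422,.085),("rimFL",98,197,.067),("rimFR",97,474,.067),("rimRL",495,200,.067),("rimRR",505,470,.067),("pinkR",627,414,.01),("blue",650,223,.01),("jarb",366,256,.125),("jara",367,380,.125),("jarc",226,292,.125)]:
    P[n]=f(x,y,6,325,150,z); print(n,P[n].round(4))
for n,x,y,z in [("rco",642,106,0),("lco",658,488,0),("rci",614,138,0),("lci",627,460,0),("s_a",309,133,.003),("s_b",318,485,.003),("rail_a",130,50,.0975),("rail_b",132,545,.0975)]:
    P[n]=f(x,y,5.7,200,160,z); print(n,P[n].round(4))
E
```

```text
grip_a [ 0.5847 -0.2434  0.15  ]
grip_b [ 0.4992 -0.2447  0.15  ]
up_a [ 0.5961 -0.2426  0.15  ]
up_b [ 0.4901 -0.2445  0.15  ]
bufL [0.5861 0.0018 0.085 ]
bufR [ 0.4858 -0.0005  0.085 ]
rimFL [ 0.6103 -0.0176  0.067 ]
rimFR [ 0.4605 -0.0186  0.067 ]
rimRL [ 0.6131 -0.2329  0.067 ]
rimRR [ 0.4665 -0.236   0.067 ]
pinkR [ 0.5045 -0.3182  0.01  ]
blue [ 0.6137 -0.334   0.01  ]
jarb [ 0.57   -0.1526  0.125 ]
jara [ 0.5057 -0.1527  0.125 ]
jarc [ 0.5498 -0.0805  0.125 ]
rco [0.637  0.0769 0.    ]
lco [0.4096 0.0626 0.    ]
rci [ 0.6171  0.0932 -0.    ]
lci [0.4256 0.0811 0.    ]
s_a [0.6158 0.2741 0.003 ]
s_b [0.4079 0.2597 0.003 ]
rail_a [0.6414 0.3589 0.0975]
rail_b [0.37   0.3425 0.0975]
```

c1 shows the handle grip from (553,222) to (559,390) and the buffer fronts at (63,234) and (65,422). The jars on the tray are amber (226,292), red with black lid (366,256) and yellow (367,380). The pink and blue jars stand on the counter. c2 shows the tape's outer corners at (642,106) and (658,488) and the strip from (309,133) to (318,485). So caddy yaw is about 91.5°, the bay is about 93.65° and the bay origin about (0.514, 0.222).

I'll hover over the handle and check it with the wrist camera.

```bash
cat >> h.py <<'E'
def quat(deg):
    a=np.radians(deg); y=-np.array([np.cos(a),np.sin(a),0]); z=np.array([0,0,-1.]); x=np.cross(y,z)
    q=Ro.from_matrix(np.c_[x,y,z]).as_quat(); return np.r_[q[3],q[:3]]
def wpose(): return np.array(env.current_eef_pos()),np.array(env.current_tcp_rot())
E
python3 - <<'E'
from h import *
env.reach([.542,-.244,.26],quat(91.5))
p=wpose(); im=env.snapshot("wrist"); cv2.imwrite("pics/w1.png",im[:,:,::-1])
print(p,env.current_time_s(),env.current_wrist_force(),env.current_q())
for X in [(.5847,-.2434,.15),(.4992,-.2447,.15)]: print(proj("wrist",X,p))
E
```

```text
(array([ 0.54138192, -0.24556077,  0.25984384]), array([ 2.46938775e-04,  9.99928668e-01,  1.19390586e-02, -2.38799744e-04])) 2.1417 [-0.29345323  0.16138144  0.01950951] [ 0.77486136  0.22448523 -0.46255918  1.55193479  0.10164644  1.38933024
 -1.24302931]
[313.2946893  147.52469851]
[312.3407069  253.58692419]
```

View pics/w1.png

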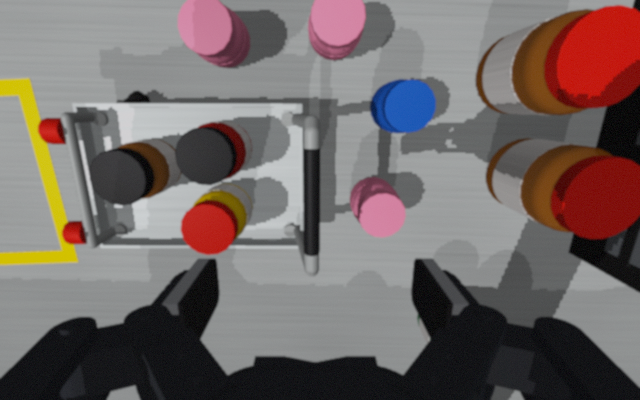

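The wrist view shows the handle grip from (312,150) to (311,255), within 2 px of prediction and midway between the fingers. The jars are on the tray, and nothing is under the fingers. Descending, gripping, then pushing straight 80 mm.

```bash
python3 - <<'E'
from h import *
env.move_linear([.542,-.2443,.141],quat(91.5),vel=.08)
env.dwell(.2); print(env.current_eef_pos(),env.current_wrist_force())
env.move_gripper(.012); env.dwell(.3)
print(env.current_eef_pos(),env.current_wrist_force(),env.current_moment(),env.current_grip_width(),env.current_finger_force())
h=np.array([np.cos(np.radians(91.5)),np.sin(np.radians(91.5)),0]); p0=np.array([.542,-.2443,.141])
for s in [.02,.04,.06,.08]:
    env.move_linear(p0+s*h,quat(91.5),vel=.03); print(s,env.current_eef_pos().round(4),env.current_wrist_force().round(2),env.current_moment().round(2))
print(env.current_grip_width(),env.current_time_s())
im=env.snapshot("top"); cv2.imwrite("pics/top1.png",cv2.resize(im[150:260,210:420,::-1],None,fx=3.8,fy=3.8,interpolation=cv2.INTER_CUBIC))
E
```

```text
[ 0.54216732 -0.24435321  0.14132795] [0.00376382 0.50852053 0.70093816]
[ 0.54203274 -0.24428935  0.14101705] [0.08170566 0.2903843  0.97905321] [-0.04874428  0.04026649  0.02338061] 0.011668670330916142 0.19041062565520406
0.02 [ 0.5418 -0.2238  0.1411] [ 2.35  0.76 -0.87] [ 0.09 -0.34  0.07]
0.04 [ 0.541  -0.2039  0.141 ] [ 1.75 -0.07  0.  ] [ 0.19 -0.19  0.1 ]
0.06 [ 0.5403 -0.1838  0.141 ] [0.06 0.63 1.05] [ 0.15 -0.07  0.04]
0.08 [ 0.5397 -0.1639  0.1409] [-1.28  0.12  0.15] [0.18 0.28 0.12]
0.01235170864690218 8.2417
```

View pics/top1.png

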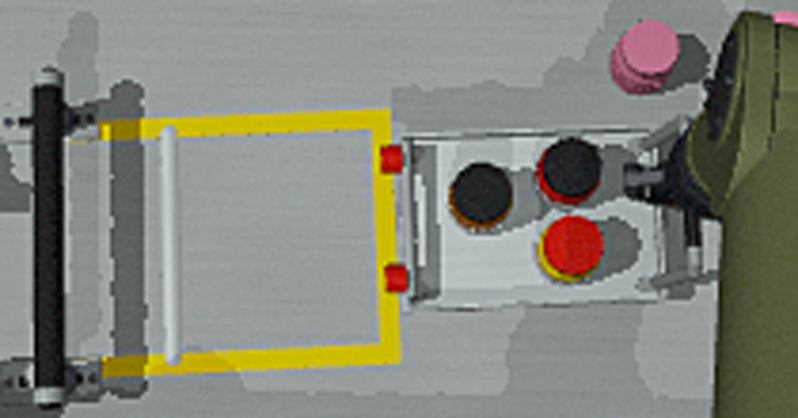

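The caddy is now pushed to the bay mouth: buffer fronts at about (381,159) and (385,278), the tape's outer corners at (390,110) and (400,362), and the jars upright. Computing the pose.

```bash
python3 - <<'E'
from h import *
f=lambda x,y,z: ray("top",((x+.5)/3.8+210-.5,(y+.5)/3.8+150-.5),z)
P={}
for n,x,y,z in [("bR",381,159,.085),("bL",385.5,278.5,.085),("rimFR",407,134,.067),("rimFL",411,308,.067),("rimRR",658,131,.067),("rimRL",664,298,.067),("cR",390,109.5,0),("cL",400,362,0),("sR",168,128,.003),("sL",175,362,.003),("railR",49,70,.0975),("railL",48,400,.0975)]:
    P[n]=f(x,y,z)
    print(n,P[n].round(4))
a=lambda r,l:np.degrees(np.arctan2(P[r][1]-P[l][1],P[r][0]-P[l][0]))+90
print("cad",a("bR","bL"),a("rimFR","rimFL"),a("rimRR","rimRL"),"bay",a("cR","cL"),a("sR","sL"),a("railR","railL"))
n=(P["bR"]+P["bL"])/2; hd=np.array([.5397,-.1639]); d=n[:2]-hd; print("nose",n,"len",np.hypot(*d),"yaw",np.degrees(np.arctan2(d[1],d[0])))
b=93.65; r=np.radians(b); ex=np.array([np.cos(r),np.sin(r)]); ey=np.array([-np.sin(r),np.cos(r)])
m=((P["cR"]+P["cL"])/2)[:2]
for k in ("bR","bL","rimFR","rimFL","rimRR","rimRL","sR","sL","railR","railL"): print(k,(P[k][:2]-m)@ex,(P[k][:2]-m)@ey)
E
```

```text
bR [0.5751 0.0817 0.085 ]
bL [0.475  0.0758 0.085 ]
rimFR [0.6005 0.0606 0.067 ]
rimFL [0.4525 0.0543 0.067 ]
rimRR [ 0.6075 -0.1536  0.067 ]
rimRL [ 0.4646 -0.1578  0.067 ]
cR [0.6361 0.0767 0.    ]
cL [0.4106 0.0631 0.    ]
sR [0.6145 0.2739 0.003 ]
sL [0.4072 0.2586 0.003 ]
railR [0.6424 0.3585 0.0975]
railL [0.3709 0.344  0.0975]
cad 93.41316594715607 92.43219727483272 91.68380187986098 bay 93.45868217081191 94.2124907652919 93.0665606922232
nose [0.52503717 0.07874656 0.085     ] len 0.24308918345654212 yaw 93.45810817492917
bR 0.008506045828342579 -0.05239743370613997
bL 0.008920778783079196 0.04793574182341063
rimFR -0.014232382372565478 -0.07636339888141006
rimFL -0.011083922515151352 0.07174457653010555
rimRR -0.22844679671046553 -0.06973182346462845
rimRL -0.22354313223392297 0.07310677368259633
sR 0.19778629367884248 -0.10390085649333797
sL 0.19574588012552435 0.10393069636551652
railR 0.2804646910458519 -0.13713074943401396
railL 0.28323327003732895 0.13474398797702106
```

The caddy is nearly aligned: yaw about 93°, nose about −2 mm in the bay's y. I'll firm up the grip slightly, push to just short of the strip with a small correction, and check.

```bash
cat >> h.py <<'E'
BY=93.6; _r=np.radians(BY); EX=np.array([np.cos(_r),np.sin(_r)]); EY=np.array([-EX[1],EX[0]]); M=np.array([.5234,.0699])  # bay frame at tape mouth
def hpos(x,y,z=.141): return np.r_[M+x*EX+y*EY,z]
E
python3 - <<'E'
from h import *
p=env.current_eef_pos()[:2]-M; x0,y0=p@EX,p@EY; print(x0,y0)
env.move_gripper(.0108); print("grip",env.current_grip_width(),env.current_finger_force(),env.current_wrist_force().round(2))
for s,dy,phi in [(.02,-.0003,0.),(.04,-.0009,.7),(.09,-.0003,.7),(.14,.0003,.7),(.17,.0010,.2),(.205,.0014,0)]:
    env.move_linear(hpos(x0+s,y0+dy),quat(BY+phi),vel=.035)
    f=env.current_wrist_force(); print(s,(f[:2]@EX).round(2),(f[:2]@EY).round(2),f[2].round(2),env.current_moment().round(2))
print(env.current_grip_width(),env.current_finger_force(),env.current_time_s())
im=env.snapshot("top"); cv2.imwrite("pics/top2.png",cv2.resize(im[150:260,210:360,::-1],None,fx=5.2,fy=5.2,interpolation=cv2.INTER_CUBIC))
E
```

```text
-0.23453294600607463 -0.001594295363274733
grip 0.0115471695359572 18.88392448425293 [-3.9  -0.22  3.42]
0.02 0.72 1.42 2.39 [0.13 0.32 0.04]
0.04 -0.02 1.39 2.71 [ 0.17  0.27 -0.05]
0.09 0.71 2.1 2.04 [0.09 0.25 0.15]
0.14 -0.2 3.14 4.91 [-0.02  0.82  0.16]
0.17 0.14 4.72 3.78 [0.09 0.91 0.21]
0.205 -0.2 4.44 3.22 [-0.12  0.98  0.18]
0.011095416556886933 19.441027343273163 15.2667
```

View pics/top2.png

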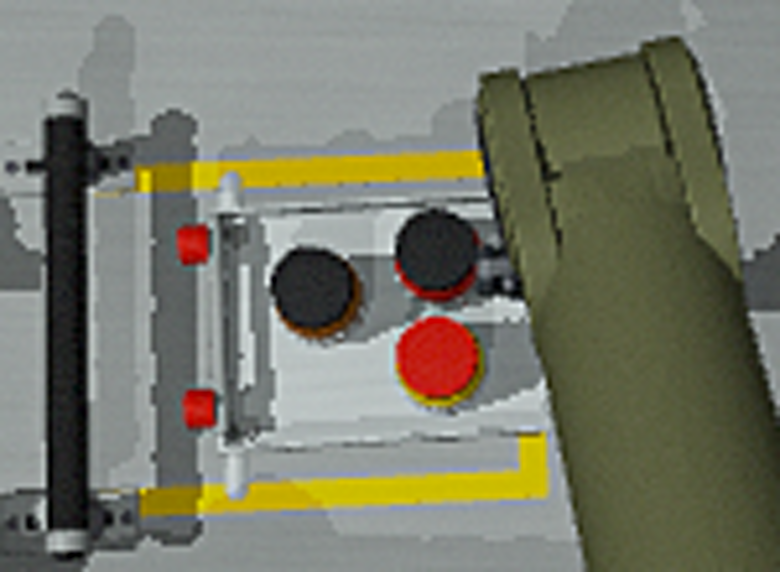

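The buffers are at (178,245) and (184,409), the strip's ends at (230,176) and (237,497), the rail face edge at x≈88, and the jars upright. Computing.

```bash
python3 - <<'E'
from h import *
f=lambda x,y,z: ray("top",((x+.5)/5.2+210-.5,(y+.5)/5.2+150-.5),z)
for n,x,y,z in [("bR",178,245,.085),("bL",184,409,.085),("rimR",265,207,.067),("rimL",277,448,.067),("rimR2",480,198,.067),("rimL2",525,433,.067),("tapeR",350,154,0),("tapeL",350,509,0),("tapeR2",250,159,0),("tapeL2",250,514,0),("sR",230,174,.003),("sL",237,499,.003),("railfR",88,118,.085),("railfL",87,530,.085)]:
    P=f(x,y,z)[:2]-M; print(n,(P@EX).round(4),(P@EY).round(4))
p=env.current_eef_pos()[:2]-M; print(p@EX,p@EY)
E
```

```text
bR 0.2174 -0.0445
bL 0.2153 0.0555
rimR 0.1668 -0.0692
rimL 0.1627 0.0799
rimR2 0.034 -0.0692
rimL2 0.0121 0.0776
tapeR 0.12 -0.1153
tapeL 0.1263 0.1157
tapeR2 0.1852 -0.1147
tapeL2 0.1898 0.116
sR 0.1979 -0.1046
sL 0.1974 0.1062
railfR 0.271 -0.1257
railfL 0.2736 0.1248
-0.02865214984439756 1.2923469691666704e-05
```

The caddy is about 4.5 mm to the left and about 0.9° anticlockwise, because the bar slipped in the light grip. I'll grip more firmly and correct over the last 20 mm before the strip, tracking the red buffers by code.

```bash
cat >> h.py <<'E'
def buffers():
    im=env.snapshot("top"); hsv=cv2.cvtColor(im,cv2.COLOR_RGB2HSV)
    m=((hsv[...,0]<8)|(hsv[...,0]>172))&(hsv[...,1]>150)&(hsv[...,2]>90)
    m[:, :215]=0; m[:,254:]=0; m[:170]=0; m[250:]=0
    n,_,st,c=cv2.connectedComponentsWithStats(m.astype(np.uint8))
    i=sorted(sorted(range(1,n),key=lambda k:-st[k,4])[:2],key=lambda k:c[k][1])
    P=[ray("top",c[k],.085)[:2]-M for k in i]; P=[np.array([p@EX,p@EY]) for p in P]
    d=P[0]-P[1]; print("buf mid",((P[0]+P[1])/2).round(4),"yaw rel bay",np.degrees(np.arctan2(d[0],-d[1])).round(2),st[i,4]); return im
def fb():
    f=env.current_wrist_force(); return np.r_[f[:2]@EX,f[:2]@EY,f[2]].round(2)
E
python3 - <<'E'
from h import *
buffers(); env.move_gripper(.0085); env.dwell(.2)
print("grip",env.current_grip_width(),env.current_finger_force(),fb()); buffers()
p=env.current_eef_pos()[:2]-M; x0,y0=p@EX,p@EY
for s,dy,phi in [(.006,-.001,-.6),(.013,-.0025,-1.2),(.02,-.0035,-1.2)]:
    env.move_linear(hpos(x0+s,y0+dy),quat(BY+phi),vel=.02); print(s,fb(),env.current_moment().round(2))
buffers(); print(env.current_time_s(),env.current_grip_width(),env.current_eef_pos())
E
```

```text
buf mid [0.2078 0.0053] yaw rel bay 1.12 [39 39]
grip 0.010128598767527855 58.5357928276062 [0.67 5.1  3.82]
buf mid [0.2077 0.0052] yaw rel bay 1.0 [40 39]
0.006 [-0.19  7.55  7.5 ] [-0.15  1.61  0.31]
0.013 [-0.2   9.78 10.55] [-0.22  2.11  0.32]
0.02 [ 0.02 10.32 11.79] [-0.3   2.32  0.31]
buf mid [ 0.2291 -0.0003] yaw rel bay 0.22 [35 42]
17.3917 0.010223802535640982 [0.52599214 0.06243941 0.14178237]
```

The caddy is now centred (−0.3 mm, 0.2°), but stress has built up in the grip. I'll loosen to relieve it and then re-grip moderately.

```bash
python3 - <<'E'
from h import *
env.move_gripper(.016); env.dwell(.3); print(env.current_grip_width(),fb(),env.current_moment().round(2)); buffers()
p=env.current_eef_pos()[:2]-M; print(p@EX,p@EY,env.current_eef_pos())
env.move_linear(hpos(p@EX,p@EY,.141),quat(BY-.2),vel=.02); print(fb())
env.move_gripper(.0108); env.dwell(.2); print(env.current_grip_width(),env.current_finger_force(),fb(),env.current_moment().round(2)); im=buffers(); print(env.current_time_s())
cv2.imwrite("pics/top3.png",cv2.resize(im[150:260,210:360,::-1],None,fx=5.2,fy=5.2,interpolation=cv2.INTER_CUBIC))
E
```

```text
0.016062951160209376 [0.47 0.68 0.13] [ 0.01  0.01 -0.08]
buf mid [0.2286 0.0013] yaw rel bay -0.14 [39 40]
-0.008632019505767296 -0.003637749490217175 [0.52757258 0.06151343 0.14092274]
[-0.3  -1.12 -0.23]
0.011203137512136058 18.1699937582016 [-0.81 -0.29  0.09] [0.07 0.   0.02]
buf mid [0.2276 0.001 ] yaw rel bay 0.02 [43 35]
18.6917
```

```bash
python3 - <<'E'
from h import *
p=env.current_eef_pos()[:2]-M; x0,y0=p@EX,p@EY; print(x0,y0)
for k in range(1,11):
    st=env.move_linear(hpos(x0+.0025*k,y0),quat(BY-.2),vel=.015,f_stop=9)
    e=env.current_eef_pos()[:2]-M; print(k,st,(e@EX-x0).round(4),fb(),env.current_moment().round(2)[2])
    if st: break
buffers(); print(env.current_time_s(),env.current_grip_width())
E
```

```text
-0.008591649468197127 -0.003682404885343316
1 False 0.0027 [0.35 1.48 1.03] 0.03
2 False 0.0054 [-0.19  1.07  0.65] -0.02
3 False 0.0078 [0.38 0.09 0.36] -0.01
4 False 0.0089 [-4.32  0.8   1.99] -0.02
5 False 0.0121 [-3.13  0.6   0.01] -0.04
6 False 0.0165 [-0.27 -1.78 -3.14] 0.01
7 False 0.0185 [ 0.56  0.15 -4.8 ] -0.06
8 False 0.0206 [ 1.34  0.1  -5.26] -0.04
9 False 0.0231 [ 1.22 -0.19 -6.36] 0.0
10 False 0.0256 [ 2.55 -1.13 -4.97] -0.1
buf mid [ 0.2547 -0.0007] yaw rel bay -0.53 [34 36]
21.9083 0.010935095118971776
```

The castors are on the strip. I'll creep toward the rail while trimming z to relieve vertical load.

```bash
python3 - <<'E'
from h import *
x0,y0,z=-.00859,-.00368,.1405; X=x0+.0256
for k in range(30):
    z=np.clip(z+.00008*fb()[2],.1390,.1420); X+=.0008
    st=env.move_linear(hpos(X,y0,z),quat(BY-.1),vel=.008,f_stop=5)
    f=np.mean([fb() for _ in range(3)],0); e=env.current_eef_pos()[:2]-M; print(k,st,(e@EX-x0).round(4),(X-x0).__round__(4),f,round(z,4),env.current_moment().round(2)[2])
    if f[0]<-4.5: break
    if st: X=min(X,e@EX+.0008)
buffers(); print(env.current_time_s(),env.current_grip_width())
E
```

```text
0 True 0.0267 0.0264 [ 0.85 -0.14  4.36] 0.1401 -0.03
1 False 0.0274 0.0272 [ 1.35 -0.41  2.3 ] 0.1404 -0.03
2 False 0.0282 0.028 [ 1.36 -0.19  1.44] 0.1406 -0.11
3 False 0.029 0.0288 [ 1.29 -0.98  1.59] 0.1407 -0.03
4 False 0.0298 0.0296 [ 0.98 -1.07  0.58] 0.1409 -0.09
5 False 0.0306 0.0304 [ 1.9  -0.94  0.03] 0.1409 -0.04
6 False 0.0314 0.0312 [ 1.78 -1.55  0.32] 0.1409 -0.08
7 False 0.0322 0.032 [ 2.27 -0.98  0.83] 0.1409 -0.06
8 False 0.0329 0.0328 [ 1.96 -1.05 -0.08] 0.141 0.0
9 False 0.0334 0.0336 [ 1.1  -2.38  0.71] 0.141 -0.01
10 False 0.0339 0.0344 [ 0.46 -1.12  1.62] 0.1411 -0.07
11 False 0.0349 0.0352 [-0.84 -1.35 -0.2 ] 0.1412 -0.04
12 False 0.0361 0.036 [-0.76 -2.31 -0.43] 0.1412 -0.08
13 False 0.037 0.0368 [-0.28 -1.91  0.06] 0.1411 -0.07
14 False 0.0372 0.0376 [-2.06 -1.78 -0.85] 0.1411 -0.05
15 False 0.0372 0.0384 [-5.22 -1.68  0.95] 0.1411 0.01
buf mid [0.2655 0.0003] yaw rel bay -0.38 [41 40]
26.1667 0.0110701118899801
```

Rail contact: the push has risen to 5 N and the position has stopped changing. Raising it to about 7 N and holding.

```bash
python3 - <<'E'
from h import *
x0,y0,z=-.00859,-.00368,.1411; X=x0+.0384
def F():
    v=[]
    for _ in range(5): v.append(fb()); env.dwell(.02)
    return np.mean(v,0)
for k in range(12):
    f=F(); e=env.current_eef_pos()[:2]-M; print(k,(e@EX-x0).round(4),(X-x0).__round__(5),f.round(2))
    if f[0]<-6.7: break
    X+=.00015; env.move_linear(hpos(X,y0,z),quat(BY-.1),vel=.004)
for _ in range(8): env.dwell(.1); print(F().round(2),end=" ")
im=buffers(); print(env.current_time_s())
cv2.imwrite("pics/top4.png",cv2.resize(im[150:260,210:360,::-1],None,fx=5.2,fy=5.2,interpolation=cv2.INTER_CUBIC))
E
```

```text
0 0.0373 0.0384 [-4.58 -1.94  0.77]
1 0.0373 0.03855 [-5.13 -2.03  0.26]
2 0.0373 0.0387 [-5.19 -2.17  0.63]
3 0.0373 0.03885 [-5.66 -2.17  0.53]
4 0.0373 0.039 [-5.5  -2.13  0.54]
5 0.0373 0.03915 [-6.52 -2.    1.27]
6 0.0373 0.0393 [-6.46 -2.21  1.24]
7 0.0373 0.03945 [-6.81 -1.72  0.69]
[-6.82 -2.02  1.24] [-6.63 -1.67  1.13] [-6.78 -1.51  1.01] [-6.72 -1.39  0.9 ] [-6.78 -2.13  0.79] [-6.93 -2.06  1.31] [-6.8  -1.65  0.63] [-6.89 -1.81  1.28] buf mid [2.656e-01 2.000e-04] yaw rel bay -0.5 [41 41]
30.1
```

View pics/top4.png

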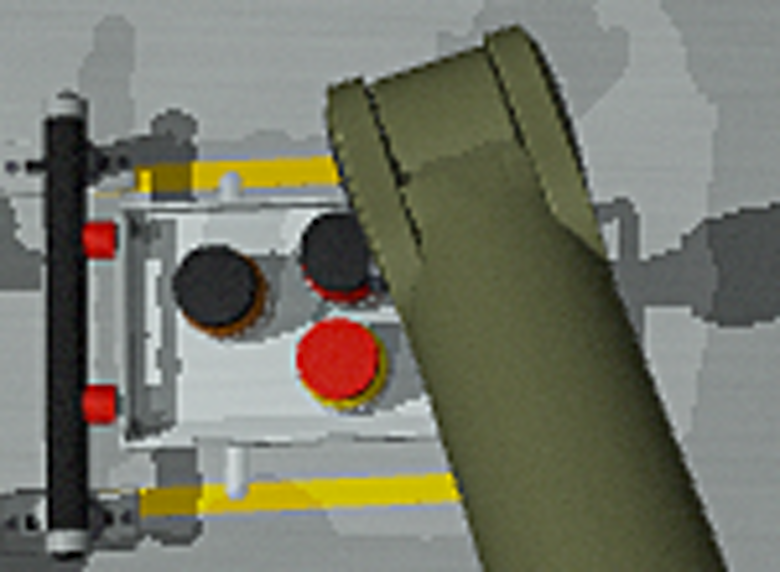

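Both buffers, at (99,240) and (99,405), are against the rail, with no yaw moment to speak of. The jars are upright and the steady push is 6.8 N. Easing off, releasing and retreating.

```bash
python3 - <<'E'
from h import *
x0,y0,z=-.00859,-.00368,.1411
print(env.current_moment().round(3))
for X in (.0388,.0382,.0378): env.move_linear(hpos(x0+X,y0,z),quat(BY-.1),vel=.006); print(fb())
env.move_gripper(.05); print(fb()); buffers()
p=hpos(x0+.0373,y0,.26); env.move_linear(p,vel=.08)
p[2]=.30; env.reach([.50,-.18,.32],quat(BY)); env.dwell(.5)
im=buffers(); print(env.current_time_s(),env.current_eef_pos(),fb())
a=cv2.resize(im[150:260,200:400,::-1],None,fx=3.9,fy=3.9,interpolation=cv2.INTER_CUBIC)
cv2.imwrite("pics/top5.png",a)
s=env.snapshot("scene"); cv2.imwrite("pics/scene5.png",cv2.resize(s[130:310,230:510,::-1],None,fx=2.8,fy=2.8,interpolation=cv2.INTER_CUBIC))
E
```

```text
[-1.41  -0.462 -0.039]
[-6.24 -2.66  1.13]
[-4.96 -1.92  0.51]
[-5.18 -2.38  1.14]
[-0.7   0.38  0.74]
buf mid [2.654e-01 2.000e-04] yaw rel bay -0.26 [41 39]
buf mid [2.654e-01 2.000e-04] yaw rel bay -0.26 [41 39]
34.6583 [ 0.50002311 -0.17991167  0.31995708] [ 0.21 -0.69  0.14]
```

View pics/top5.png

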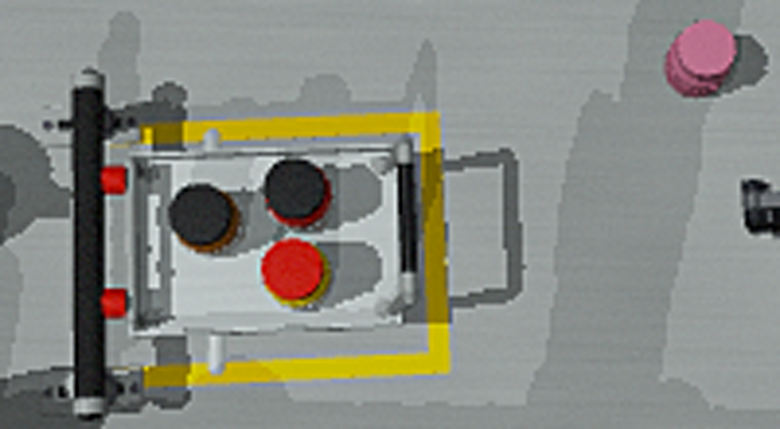

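View pics/scene5.png

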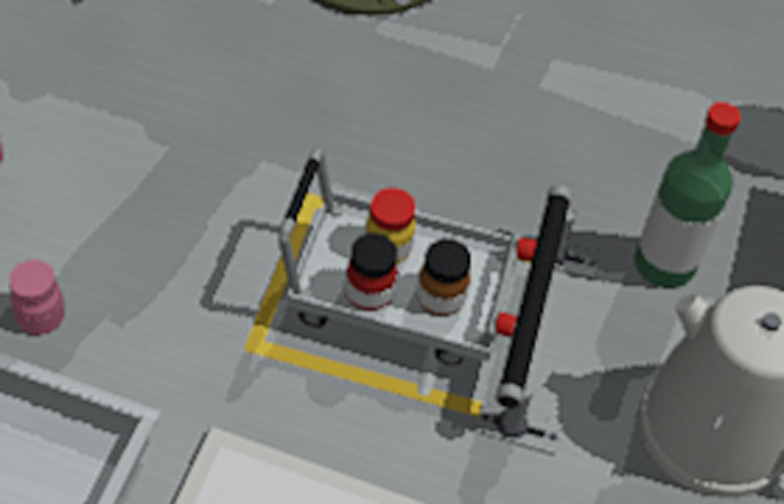

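The caddy stands square in the bay with its buffers at the rail, the three jars upright, and the gripper clear. Handing in.

```bash
python3 -c "
from plant import env
print(env.job_done())"
```

```text
the job is handed in; nothing more can be done
None
```

I parked the caddy and handed the job in at about 35 s. It stands centred in the bay to within about 1 mm and square to within about half a degree by the camera. Its front castors measure about 10 mm past the strip. The buffers were held against the rail at about 6.8 N for over a second (highest reading just under 7 N), then I let go. The three jars are upright and nothing else on the counter was touched. I never saw the castors themselves trailing straight; I took that from the 80 mm straight push before steering. My grip also pulled on the caddy briefly: about 10 N sideways and 12 N down before the strip, then about 5 N up on it. I saw no wheel lift, but did not check the wheels then.

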